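# Close a glaze tub on the pedal press

## Task

Slide the squat tub with the raised lid across the table into the bench press until it is fully home against the V-shaped back stop, then close it with the press: push the foot pedal that stands beside it all the way down to its stop, keep it down for about a second so that the lid is driven fully home, and let the pedal come back up. Leave the tub standing in the press; never push the lid down with the gripper, and do not disturb the other things on the table.

Things in the scene. Friction and masses are not known exactly. Their poses are not given: they have to be found in the camera images.
- tub: Round squat white plastic tub, 110 mm diameter, 55 mm high, about 0.3 to 0.6 kg, standing on the table in front of the press (on the robot's side of it). Origin: centre of its underside, z up. It carries the white lid and moves freely.
- lid_top (a point): Centre of the top face of the tub's lid: a flat disc 102 mm in diameter, 10 mm thick. Raised: top at 77 mm above the table; closed: 65 mm.
- lid (a joint): How far the lid is pushed down on the tub, in m: 0 to 0.0015 at the start (standing proud), 0.0125 at the very end, fully home from 0.010. Stiff push fit, about 8 N; stays where it is left.
- press: Grey bench press, fixed. Origin on the table at the nest centre, under the ram. Tubs go in along its +x (away from the robot). Side rails 30 mm high, 128 mm apart inside, x -35 to 50 mm; lead-ins flare to 170 mm apart at x = -65. Columns at x = 45, y = +-108 mm carry a crosshead: x 23 to 67, y +-125, its nose to x = -18, underside 209 mm up; actuator on top to 328 mm.
- nest (a point): Where the centre of the tub's underside stands when it is against both walls of the V back stop (two upright walls 30 mm high, 45 degrees either side of +x; on the table, straight under the ram; same axes as the press).
- ram_face (a point): Centre of the underside of the ram's round steel foot (36 mm diameter), 92 mm above the table at rest, 15 mm above a raised lid; linked to the pedal, at the pedal's stop it is 65 mm above the table.
- pedal_base: Dark steel base of the foot pedal, fixed to the table, 250 mm long (x from -155 to 95 mm) and 125 mm wide. Origin on the table; +x runs from the hinge (x = -130 mm, 36 mm up, axis along y) to the toe end, pointing away from the robot, turned up to 0.3 rad.
- pad (a point): Point to press: on the top face of the ribbed rubber pad on the aluminium pedal plate (215 mm by 96 mm; pad 110 mm by 78 mm), 150 mm from the hinge. It starts about 94 mm above the table and is about 54 mm up at the stop, 11 mm further along the base's +x. The plate rises 0.32 rad towards the toe at rest; a small lip (12 mm above the pad) stands 49 mm beyond this point.
- pedal (a joint): Pedal angle in rad: 0 up at rest, 0.28 down at its stop; a spring returns it. It takes about 5 N at the pad to start, about 9 N near the stop, and 5 to 7 N more while the lid is being pushed home.
- bowl: Bystander: white bowl, 130 mm across, 55 mm high. Origin under its centre.
- cup: Bystander: terracotta cup, 76 mm across, 85 mm high. Origin under its centre.
- brush: Bystander: brush 180 mm long, lying near the hinge end of the pedal. Origin under its middle.
- block: Bystander: pale wooden block 140 x 50 x 35 mm. Origin under its centre.
- spatula: Bystander: wooden-handled spatula 200 mm long. Origin under its middle.
Things that resemble listed ones, but are neither listed nor needed, are in the scene too. Leave any pink or yellow look-alike of the tub alone.

How it is judged:
By the outcome, as a careful person would: the job done as asked, in the order asked, and still so for the second after the job is handed in, with the robot touching nothing.
It also fails if it takes over 64 s, if anything falls off the work surface, if the arm or the gripper's body presses on something with over 40 N, if the wrist force passes 120 N, or if a joint passes its speed limit or range.

## Robot

A 6-joint arm with a two-finger parallel gripper is mounted at the origin on the work surface. World frame = base frame: x ahead of the robot, y to its left, z up, the work surface at z = 0. Lengths are in m, angles in rad, forces in N, time in s.
With the tool pointing down it reaches from about 0.375 to 0.925 m from the base axis. Payload 5.7 kg.
Tool frame: the origin (TCP) lies midway between the tips of the shut fingers; the grasp point (between the pads) lies 19 mm behind it; z points along the fingers, y is the line along which they close (so a half turn about z gives the same grasp; the last joint's range is limited). The gripper opens to 88 mm and grips with 3 to 60 N. Pads are 20 mm wide; open, the fingers measure 115 mm over their backs; the gripper's body (75 mm by 178 mm) begins 61 mm behind the grasp point.
Start: joints at [1.054, 0.359, 1.51, -0, 1.272, -0.115], TCP at [0.235, 0.552, 0.223] pointing down, gripper open.
Joint ranges: [-2.97, 2.97], [-1.01, 2.36], [0.21, 2.38], [-0.96, 4.11], [0.2, 2.71], [-2.98, 2.98]. Speed limits (rad/s): [2.39, 2.39, 3.14, 3.14, 3.14, 3.14].

## Interface

Orientations are given as a unit quaternion [x, y, z, w].
In Python, from station import read_state, viewer, job gives the robot as it stands.
- The arm moves only by the tool drive_tool, never from a script. Its argument "commands" is text: rows parted by semicolons, each of 4 numbers parted by spaces: the shift along the tool's x, y, z as a fraction of full scale, then the turn about the tool's z as a fraction of full scale. A call has 1 to 5 rows; each row shifts and turns the commanded pose from where the row before left it, along the tool's axes as they then stand; what a row does not reach is not made up. Full scale, the value 1, is 0.12 m for a shift and 30 degrees for a turn. A row lasts 1/12 s, in which the tool goes at most 41.7 mm and 7.16 degrees, less where a joint would pass 70% of its speed; a pose out of reach is approached as far as the arm can. A call with a number of a shift or a turn outside -1 to 1 is refused whole. A call with a gripper value outside its range is refused whole. "claw" is the closure, from -1 (fully open) to 1 (shut), set as the call begins (left out, the last holds). The fingers move at their own pace and stop on an object; "force" is the grip in N (left out, the last holds). Time passes only in rows, so rows that do not move let the fingers close. It gives the time, the measured TCP pose, the force, the opening and the grip force at its end, in the units of the state.
- read_state(): the state, without advancing time (a new reading comes with each control period).
- viewer.grab_frame(name): name is "side" or "top"; returns (picture, depth): 384x512x3 uint8, red, green, blue; 384x512 float32, m along the optical axis (not along the pixel's ray), 0 where there is no reading.
- viewer.camera_model(name): a dict with "fx", "fy", "cx", "cy" (pixels), "rvec" (rotation vector, rad) and "tvec" (3), from world to camera coordinates, as OpenCV has them. Camera axes: x right, y down, z forward; pixel columns grow to the right and rows downward; lengths in m; the calibration is good to about 2 mm. A picture is of the moment at which its call begins. camera_model takes no time and is no camera call.
- job.hand_in(): hands the job in; it is judged then, once.
The state is a dict: "clock": time; "qpos": joint angles; "qd": joint speeds; "effort": joint torques, N m; "ee_pos": TCP position; "orientation": TCP orientation; "ft_force": force on the tool from outside, world axes, zero at the start; "torque": the same for the moment, N m; "opening": finger opening in m; "grasp_force": force on a finger pad.
Only numpy, scipy, OpenCV 4.12 (cv2) and the standard library are available. Lean on these libraries where they do the work, as an engineer would, in place of code of your own. Each camera call takes 0.05 s, during which the arm holds its last target. There are 200 camera calls.

## Working session

There is one attempt and no reset: what is moved stays moved. The work goes in short steps, Python scripts to look and compute and a tool call to move; the robot and the scene stay as the last step left them, time stands still between calls to the robot, and variables do not carry over. Pictures are saved under pics/ and viewed, at most 10 in all, crops included, and the job is handed in when it is done.

Besides the shell and the picture viewer there is one more tool, called after "Call:" as name(argument=value, ...) on one line, values as JSON. drive_tool: Moves the arm, as the interface text tells. Its arguments: {"type":"object","properties":{"commands":{"type":"string"},"claw":{"type":"number"},"force":{"type":"number"}},"required":["commands"]}

```bash
mkdir -p pics; cat > h.py <<'E'
import numpy as np, cv2
from station import read_state, viewer, job
def cam(n):
    m=viewer.camera_model(n); K=np.array([[m['fx'],0,m['cx']],[0,m['fy'],m['cy']],[0,0,1.]])
    R=cv2.Rodrigues(np.array(m['rvec'],float))[0]; return K,R,np.array(m['tvec'],float).ravel()
def plane(n,uv,z):
    K,R,t=cam(n); uv=np.atleast_2d(uv); d=(R.T@np.linalg.inv(K)@np.c_[uv,np.ones(len(uv))].T).T; c=-R.T@t
    return c+d*((z-c[2])/d[:,2])[:,None]
def cloud(n,D):
    K,R,t=cam(n); v,u=np.indices(D.shape); p=np.stack([(u-K[0,2])/K[0,0]*D,(v-K[1,2])/K[1,1]*D,D],-1)
    return (p-t)@R
def proj(n,P):
    K,R,t=cam(n); q=(K@(R@np.atleast_2d(P).T+t[:,None])).T; return q[:,:2]/q[:,2:]
E
python3 - <<'E'
from h import *
for n in('side','top'):
    I,D=viewer.grab_frame(n); cv2.imwrite(f'pics/{n}0.png',cv2.resize(I[...,::-1],(800,600))); np.savez(f'{n}0.npz',I=I,D=D)
    K,R,t=cam(n); print(n,-R.T@t,K[0,0],(D>0).mean())
s=read_state(); print(s['clock'],s['ee_pos'],s['orientation'],s['opening'])
E
```

```text
side [ 0.49060104 -0.65191799  0.84180893] 360.6326189446441 0.9958902994791666
top [0.30968835 0.01252079 1.28115249] 362.797428821021 0.99591064453125
0.1 [0.23434058 0.55165986 0.22188195] [ 1.99532743e-01  9.79890792e-01 -8.09847795e-04 -2.55138064e-04] 0.0875951014625667
```

View pics/side0.png

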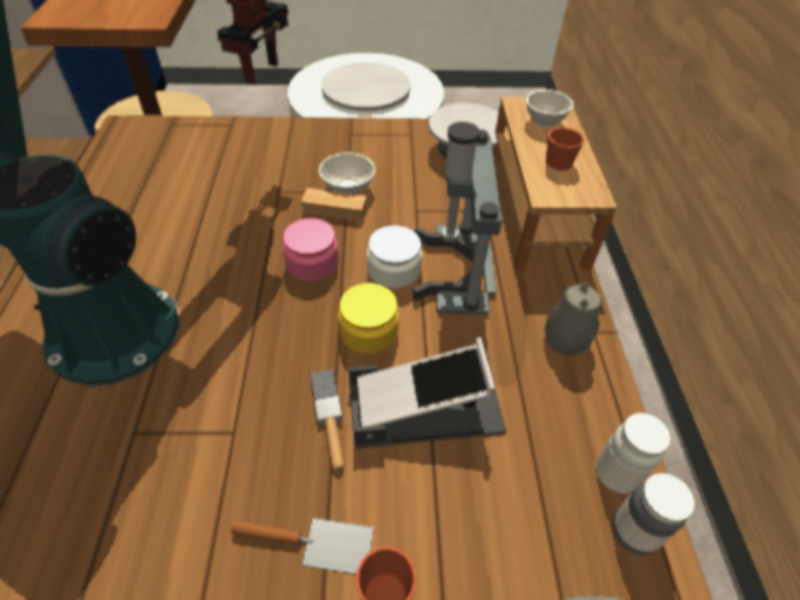

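View pics/top0.png

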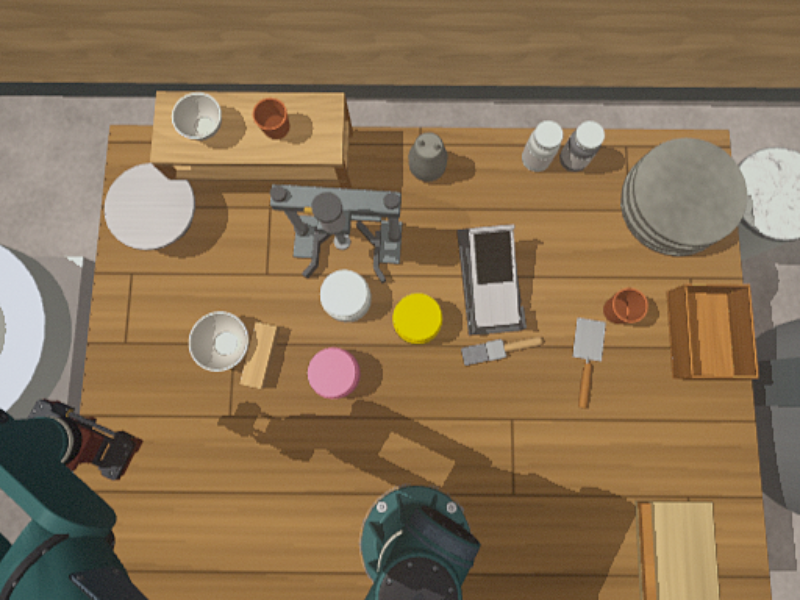

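Candidates in the top picture: the white lidded tub at (345,295), the pink one at (333,372), the yellow one at (418,318), white jars at (545,145) and (588,138), and a white plate at (150,205). I choose the white squat tub (345,295), also at (395,257) in the side picture. It stands in front of the press (338,220). The pedal is at (492,280).

```bash
python3 - <<'E'
from h import *
for n,(u,v) in (('side',(395,257)),('top',(345,295))):
    z=np.load(f'{n}0.npz');I,D=z['I'],z['D'];P=cloud(n,D)
    hsv=cv2.cvtColor(I,cv2.COLOR_RGB2HSV)
    m=((hsv[...,1]<50)&(P[...,2]>0.068)&(P[...,2]<.09)).astype(np.uint8)
    k,L,st,c=cv2.connectedComponentsWithStats(m)
    l=L[int(v/1.5625)-(8 if n=='side' else 0),int(u/1.5625)]
    p=P[L==l]; print(n,'lid',l,st[l],np.median(p,0),(p.min(0)+p.max(0))/2,np.ptp(p,axis=0))
    cnt=max(cv2.findContours((L==l).astype(np.uint8),0,1)[0],key=len)
    q=plane(n,cnt[:,0,:].astype(float),.077)[:,:2].astype(np.float32); print(' enclosing',cv2.minEnclosingCircle(q), cv2.fitEllipse(q))
z=np.load('top0.npz');P=cloud('top',z['D']);S=np.load('side0.npz');Q=cloud('side',S['D'])
# crosshead, rails heights
for nm,X in(('top',P),('side',Q)):
    A=X.reshape(-1,3)
    r=A[(A[:,0]>.5)&(A[:,0]<.95)&(abs(A[:,1]-.2)<.2)]
    a=r[(r[:,2]>.2)&(r[:,2]<.275)]; print(nm,'head',len(a),a.min(0),a.max(0),cv2.minAreaRect(a[:,:2].astype(np.float32)))
    a=r[(r[:,2]>.29)&(r[:,2]<.36)]; print('act',len(a),cv2.minEnclosingCircle(a[:,:2].astype(np.float32)),np.percentile(a[:,2],[50,99]))
    b=A[(A[:,0]>.35)&(A[:,0]<.9)&(A[:,1]<.0)&(A[:,1]>-.35)&(A[:,2]>.04)&(A[:,2]<.15)]; print('pedal region',len(b),b.min(0),b.max(0))
    h=np.histogram(r[:,2],np.arange(0,.36,.01))[0];print(h)
for n in('side','top'):
    I=np.load(f'{n}0.npz')['I']; c=I[130:215,160:270+70] if n=='side' else I[110:220,160:350]
    cv2.imwrite(f'pics/crop_{n}.png',cv2.resize(c[...,::-1],None,fx=4,fy=4))
E
```

```text
side lid 3 [236 145  33  25 627] [0.52424774 0.15652344 0.07495838] [0.5242158  0.16199483 0.07373683] [0.0989248  0.10476998 0.01120186]
 enclosing ((0.5254116654396057, 0.1545829027891159), 0.05418917164206505) ((0.5242449045181274, 0.15554793179035187), (0.09875921905040741, 0.10401178151369095), 175.5136260986328)
top lid 19 [205 173  30  30 703] [0.52295382 0.16041264 0.0762672 ] [0.52473984 0.16091773 0.07602295] [0.09994197 0.09906957 0.01433366]
 enclosing ((0.5239458680152893, 0.16027043759822845), 0.051010612398386) ((0.5239456295967102, 0.16049441695213318), (0.09872196614742279, 0.09914863854646683), 103.23295593261719)
top head 1542 [0.60792894 0.03620768 0.20065351] [0.8916359  0.331259   0.27426556] ((0.7221731543540955, 0.21725095808506012), (0.3673073947429657, 0.1759946048259735), 51.28513717651367)
act 362 ((0.6335499882698059, 0.17271552979946136), 0.035286132246255875) [0.32775802 0.33221307]
pedal region 3375 [ 0.42107988 -0.34983489  0.04002863] [ 8.98230668e-01 -3.30530126e-05  1.37124631e-01]
[3577  577  263  173   36   54   71  719  655   43   87   43   41   42
   17   82 1497 1565   51   55   69  115  171  157  827  176   21   17
   19   16   33    4  271   38    0]
side head 1727 [0.60867058 0.03517523 0.20006493] [0.89230209 0.39861931 0.27497841] ((0.7403396368026733, 0.2261335551738739), (0.4061740040779114, 0.15980027616024017), 51.22488021850586)
act 406 ((0.634082555770874, 0.16487081348896027), 0.029877234250307083) [0.32520374 0.32910232]
pedal region 6325 [ 0.41979545 -0.34996887  0.04000808] [ 8.98458408e-01 -7.08607688e-06  1.35699829e-01]
[2252  771  444  203  133  184  106  756 1021   95  140   76   96   85
   82  191 1471  714   95   92   98  217  266  155  731  174   60   53
   63   56   61   48  241    0    0]
```

View pics/crop_top.png

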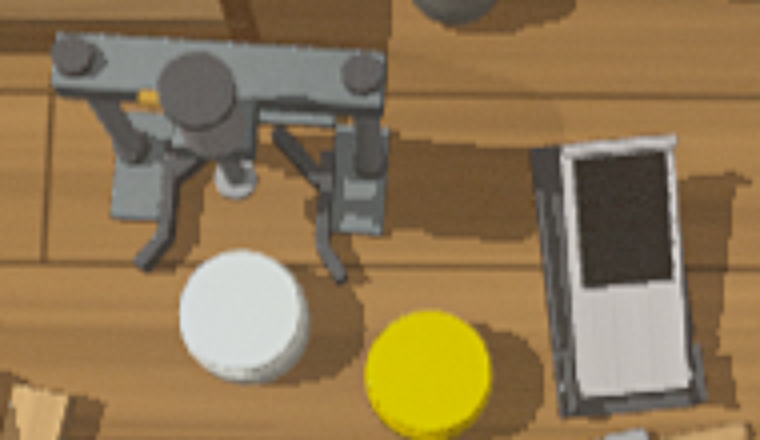

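View pics/crop_side.png

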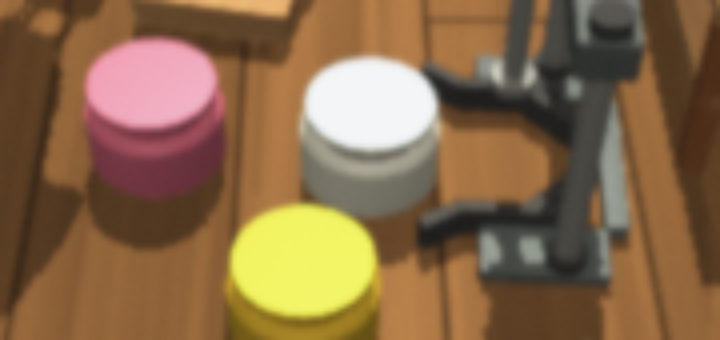

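The crops confirm the white tub: raised lid, directly in front of the press mouth. Pink and yellow are separate, and yellow is at the right front. Now the press and pedal poses.

```bash
python3 - <<'E'
from h import *
def ln(a): 
    vx,vy,x,y=cv2.fitLine(a.astype(np.float32),cv2.DIST_HUBER,0,.01,.01).ravel(); return x,y,vx,vy
for n in('top','side'):
    z=np.load(f'{n}0.npz');I=z['I'];P=cloud(n,z['D']); s=cv2.cvtColor(I,cv2.COLOR_RGB2HSV)[...,1]
    A=P[(s<70)]; 
    box=(A[:,0]>.56)&(A[:,0]<.75)&(A[:,1]>.02)&(A[:,1]<.32)
    r=A[box]
    a=r[(r[:,2]>.235)&(r[:,2]<.26)]
    m=np.zeros((400,700),np.uint8)
    rc=cv2.minAreaRect(a[:,:2].astype(np.float32)); print(n,'head',len(a),np.median(a[:,2]),rc, cv2.boxPoints(rc).round(4).tolist())
    for lo,hi in((.085,.1),(.1,.12)):
        f=r[(r[:,2]>lo)&(r[:,2]<hi)];print(' foot',lo,len(f),np.median(f,0) if len(f) else'')
    f=r[(r[:,2]>.022)&(r[:,2]<.036)&(r[:,0]<.68)]
    print(' rails',len(f)); np.save(n+'rails.npy',f)
    # white-ish plate + pad
    p=A[(A[:,0]>.42)&(A[:,0]<.72)&(A[:,1]>-.26)&(A[:,1]<-.03)&(A[:,2]>.05)&(A[:,2]<.15)]
    c,*_=np.linalg.lstsq(np.c_[p[:,:2],np.ones(len(p))],p[:,2],rcond=None)
    for _ in range(4):
        e=p[:,2]-np.c_[p[:,:2],np.ones(len(p))]@c; q=p[abs(e)<.006]; c=np.linalg.lstsq(np.c_[q[:,:2],np.ones(len(q))],q[:,2],rcond=None)[0]
    print(' plate',len(p),len(q),c,'slope',np.hypot(c[0],c[1]),'dir',np.arctan2(c[1],c[0]),cv2.minAreaRect(q[:,:2].astype(np.float32)))
    g=cv2.cvtColor(I,cv2.COLOR_RGB2GRAY)
    e=abs(P[...,2]-(P[...,:2]@c[:2]+c[2]))
    pm=((g<70)&(e<.01)&(P[...,2]>.07)&(P[...,0]>.5)&(P[...,0]<.72)&(P[...,1]>-.26)&(P[...,1]<-.03)).astype(np.uint8)
    k,L,st,cc=cv2.connectedComponentsWithStats(pm); l=1+st[1:,4].argmax()
    w=P[L==l]; rr=cv2.minAreaRect(w[:,:2].astype(np.float32)); print(' pad',st[l],w.mean(0),rr)
import sys
f=np.r_[np.load('toprails.npy')]
o=f[np.argsort(f[:,0])]
print(np.round(o[::max(1,len(o)//40)],3).tolist())
f=np.load('siderails.npy');o=f[np.argsort(f[:,0])];print(np.round(o[::max(1,len(o)//40)],3).tolist())
E
```

```text
top head 1075 0.2435625448770783 ((0.6540170311927795, 0.1622859537601471), (0.24757342040538788, 0.09192754328250885), 86.20502471923828) [[0.6000000238418579, 0.04179999977350235], [0.6916999816894531, 0.0357000008225441], [0.7081000208854675, 0.28279998898506165], [0.6162999868392944, 0.2888000011444092]]
 foot 0.085 19 [0.67232919 0.25876017 0.09408942]
 foot 0.1 77 [0.63312186 0.16165514 0.10543738]
 rails 334
 plate 1449 1232 [ 0.35318427  0.02371223 -0.11785327] slope 0.3539793784502111 dir 0.06703780809341808 ((0.5718913674354553, -0.1691177934408188), (0.19184789061546326, 0.11636757850646973), 3.3212122917175293)
 pad [304 148  24  34 699] [ 0.60281523 -0.16222156  0.09290607] ((0.6020753383636475, -0.16212871670722961), (0.10101859271526337, 0.07602854073047638), 6.38868522644043)
side head 987 0.2426825731431744 ((0.6545472145080566, 0.1623985469341278), (0.25190261006355286, 0.08989463746547699), 86.51780700683594) [[0.6019999980926514, 0.039400000125169754], [0.6917999982833862, 0.033900000154972076], [0.707099974155426, 0.28540000319480896], [0.6172999739646912, 0.2908
[... 1760 characters left out ...]
[0.603, 0.233, 0.029], [0.606, 0.231, 0.026], [0.61, 0.091, 0.027], [0.613, 0.09, 0.023], [0.616, 0.098, 0.029], [0.619, 0.231, 0.03], [0.623, 0.099, 0.027], [0.627, 0.229, 0.023], [0.632, 0.097, 0.029], [0.64, 0.088, 0.03], [0.644, 0.097, 0.029], [0.65, 0.087, 0.022], [0.654, 0.103, 0.027], [0.657, 0.104, 0.031], [0.659, 0.221, 0.027], [0.66, 0.108, 0.031], [0.662, 0.214, 0.024], [0.663, 0.099, 0.028], [0.664, 0.047, 0.026], [0.666, 0.098, 0.028], [0.667, 0.106, 0.028], [0.668, 0.088, 0.026], [0.669, 0.227, 0.03], [0.67, 0.111, 0.028], [0.672, 0.043, 0.031], [0.673, 0.234, 0.028], [0.674, 0.117, 0.026], [0.676, 0.228, 0.029], [0.676, 0.2, 0.028], [0.679, 0.261, 0.031], [0.68, 0.195, 0.024]]
```

Press: crosshead yaw is about -0.064 and the nest is at about (0.630, 0.164), which agrees with the rails' midline. Tub: (0.524, 0.159). Pedal pad: (0.603, -0.162, 0.093), yaw about 0.10. I'll push from behind with narrow fingers, so that the gripper body stays short of the ram. First I check the pink tub's clearance and compute the move.

```bash
cat >> h.py <<'E'
from scipy.spatial.transform import Rotation as Ro
def to(target,yaw=None):
    s=read_state(); R=Ro.from_quat(s['orientation']); d=R.inv().apply(np.array(target)-s['ee_pos'])
    x=R.apply([1,0,0]); a=np.arctan2(x[1],x[0])
    print('t',s['clock'],'pos',np.round(s['ee_pos'],4),'xang',round(np.degrees(a),2),'F',np.round(s['ft_force'],1),'open',round(s['opening'],4))
    print('shift/0.12',np.round(d/.12,3),end=' ')
    if yaw is not None: print('turn frac',round(-((np.degrees(yaw-a)+180)%360-180)/30,3))
E
python3 - <<'E'
from h import *
z=np.load('top0.npz');P=cloud('top',z['D']);h=cv2.cvtColor(z['I'],cv2.COLOR_RGB2HSV)
for nm,lo,hi in(('pink',160,178),('yellow',22,34)):
    m=(h[...,0]>=lo)&(h[...,0]<=hi)&(h[...,1]>80)&(P[...,2]>.05)&(P[...,0]>.25)&(P[...,0]<.6)
    p=P[m];print(nm,m.sum(),np.median(p,0),np.percentile(p,1,axis=0),np.percentile(p,99,axis=0))
to([.442,.155,.2],np.pi+.047)
E
```

```text
pink 575 [0.35470961 0.16954493 0.0769828 ] [0.29282896 0.13007914 0.050693  ] [0.40316435 0.54453851 0.31806737]
yellow 785 [4.72026596e-01 3.13469695e-04 7.71216945e-02] [ 0.42116782 -0.04788502  0.05124078] [0.52080576 0.05075744 0.08265601]
t 0.1 pos [0.2343 0.5517 0.2219] xang 156.98 F [-0.1 -0.3  0.6] open 0.0876
shift/0.12 [-2.885 -2.365  0.186] turn frac -0.857
```

Call:
drive_tool(commands="-0.2 -0.1 0 -0.171; -0.2 -0.1 0 -0.171; -0.2 -0.1 0 -0.171; -0.2 -0.1 0 -0.171; -0.2 -0.1 0 -0.173", claw=0.32)

```text
clock: 0.52
ee_pos: [0.3377, 0.4664, 0.2222]
orientation: [-0.026, 1.0, -0.001, -0.001]
ft_force: [0.3, 0.1, -0.0]
opening: 0.0575
grasp_force: 0.0
```

```bash
python3 -c "
from h import *
to([.442,.155,.2],np.pi+.047)"
```

```text
t 0.5167 pos [0.3377 0.4664 0.2222] xang -177.03 F [ 0.3  0.1 -0. ] open 0.0575
shift/0.12 [-0.733 -2.636  0.187] turn frac 0.009
```

Call:
drive_tool(commands="-0.1 -0.3 0.03 0; -0.1 -0.3 0.03 0; -0.1 -0.3 0.03 0; -0.1 -0.3 0.03 0; -0.1 -0.3 0.03 0")

```text
clock: 0.93
ee_pos: [0.406, 0.2891, 0.2042]
orientation: [-0.024, 1.0, -0.0, -0.0]
ft_force: [0.8, -0.5, -0.6]
opening: 0.0297
grasp_force: 0.0
```

Call:
drive_tool(commands="-0.05 -0.3 0 0; -0.05 -0.3 0 0; -0.05 -0.2 0 0; 0 0 0 0; 0 0 0 0")

```text
clock: 1.35
ee_pos: [0.4285, 0.1949, 0.2045]
orientation: [-0.022, 1.0, 0.0, -0.0]
ft_force: [-0.4, -0.0, 0.3]
opening: 0.0298
grasp_force: 0.0
```

```bash
python3 -c "
from h import *
to([.442,.155,.025],np.pi+.047)"
```

```text
t 1.35 pos [0.4285 0.1949 0.2045] xang -177.49 F [-0.4 -0.   0.3] open 0.0298
shift/0.12 [-0.099 -0.337  1.496] turn frac -0.006
```

Call:
drive_tool(commands="-0.05 -0.17 0 0; -0.05 -0.17 0 0; 0 0 0.1 0; 0 0 0.2 0; 0 0 0.2 0")

```text
clock: 1.77
ee_pos: [0.4433, 0.157, 0.1447]
orientation: [-0.024, 1.0, 0.001, 0.001]
ft_force: [-0.2, -0.1, -0.3]
opening: 0.0296
grasp_force: 0.0
```

```bash
python3 -c "
from h import *
I,D=viewer.grab_frame('top');cv2.imwrite('pics/t1.png',cv2.resize(I[90:270,120:340,::-1],None,fx=3,fy=3))
to([.442,.155,.025],np.pi+.047)"
```

```text
t 1.8167 pos [0.4397 0.1563 0.1403] xang -177.27 F [-1.  -1.  -2.6] open 0.0299
shift/0.12 [-0.024 -0.012  0.961] turn frac 0.001
```

View pics/t1.png

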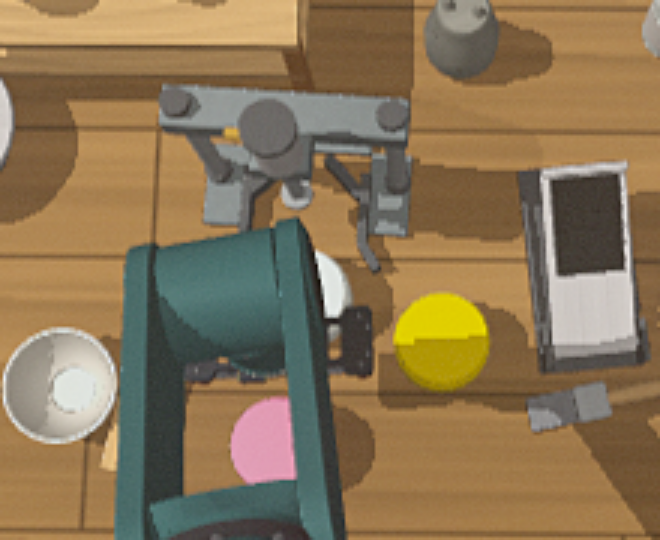

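The crop shows the fingers behind the white tub, with the gripper body (wide along y) at about (280,350). The wrist drum at (220,290) overhangs towards the press. I check its overhang and height against the press.

```bash
python3 - <<'E'
from h import *
s=read_state();tcp=np.array(s['ee_pos'])
for n in('side','top'):
    I,D=viewer.grab_frame(n);D0=np.load(f'{n}0.npz')['D'];P=cloud(n,D)
    m=(D>0)&(D0-D>.02)&(P[...,2]>.1)
    p=P[m]-tcp; p=p[(p[:,0]>-.1)&(abs(p[:,1])<.2)]
    for a in np.arange(-.06,.14,.02):
        q=p[(p[:,0]>a)&(p[:,0]<=a+.02)]
        if len(q): print(n,round(a,2),len(q),'z',np.percentile(q[:,2],[1,10,50,99]).round(3),'y',np.percentile(q[:,1],[1,99]).round(3))
    if n=='side': cv2.imwrite('pics/s1.png',cv2.resize(I[...,::-1],(800,600)))
E
```

```text
side -0.06 261 z [0.366 0.374 0.395 0.418] y [-0.073 -0.066]
side -0.04 878 z [0.088 0.12  0.286 0.416] y [-0.089  0.021]
side -0.02 1203 z [0.014 0.12  0.263 0.414] y [-0.089 -0.023]
side 0.0 1232 z [0.012 0.119 0.261 0.414] y [-0.088 -0.022]
side 0.02 1027 z [0.085 0.11  0.282 0.413] y [-0.087  0.025]
side 0.04 185 z [0.35  0.361 0.383 0.412] y [-0.057 -0.045]
top -0.06 391 z [0.364 0.389 0.457 0.483] y [-0.072  0.049]
top -0.04 1022 z [0.097 0.123 0.408 0.469] y [-0.084  0.081]
top -0.02 776 z [0.122 0.126 0.424 0.457] y [-0.087  0.063]
top 0.0 682 z [0.121 0.126 0.424 0.445] y [-0.086  0.061]
top 0.02 470 z [0.122 0.127 0.415 0.431] y [-0.084  0.061]
top 0.04 69 z [0.385 0.397 0.408 0.419] y [-0.057  0.003]
```

View pics/s1.png

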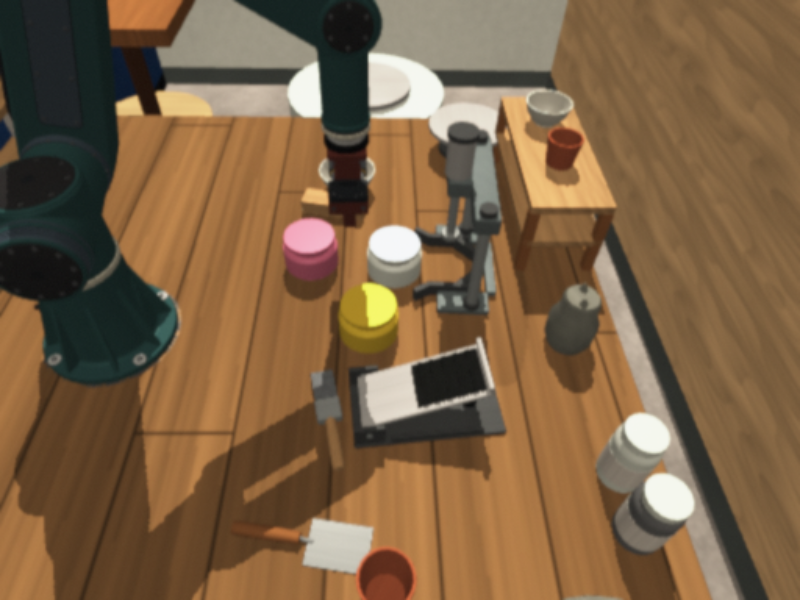

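The overhang is small: at most 45 mm ahead of the TCP, and only high up. I check the profile by height.

```bash
python3 - <<'E'
from h import *
s=read_state();tcp=np.array(s['ee_pos'])
I,D=viewer.grab_frame('side');D0=np.load('side0.npz')['D'];P=cloud('side',D)
p=P[(D>0)&(D0-D>.02)&(P[...,2]>.1)]-tcp;p=p[(abs(p[:,0])<.1)&(abs(p[:,1])<.12)]
for a in np.arange(0,.42,.02):
    q=p[(p[:,2]>a)&(p[:,2]<=a+.02)]
    if len(q): print(round(a,2),len(q),np.percentile(q[:,0],[1,99]).round(3),q[:,0].max().round(3))
to([.442,.155,.025],np.pi+.047)
E
```

```text
0.0 40 [-0.011  0.01 ] 0.01
0.02 23 [-0.01  0.01] 0.01
0.06 5 [-0.022  0.031] 0.031
0.08 168 [-0.033  0.034] 0.034
0.1 225 [-0.034  0.034] 0.034
0.12 359 [-0.029  0.034] 0.034
0.14 102 [-0.024  0.021] 0.021
0.16 290 [-0.037  0.034] 0.036
0.18 118 [-0.037  0.034] 0.037
0.2 250 [-0.039  0.037] 0.037
0.22 222 [-0.036  0.035] 0.035
0.24 233 [-0.037  0.035] 0.035
0.26 246 [-0.035  0.035] 0.035
0.28 258 [-0.036  0.035] 0.035
0.3 280 [-0.037  0.036] 0.036
0.32 124 [-0.036  0.035] 0.036
0.34 266 [-0.031  0.046] 0.049
0.36 504 [-0.059  0.053] 0.055
0.38 711 [-0.087  0.053] 0.055
0.4 611 [-0.099  0.047] 0.051
t 1.9667 pos [0.4418 0.1566 0.1446] xang -177.24 F [ 0.8 -0.3  0.4] open 0.0296
shift/0.12 [-0.003 -0.013  0.997] turn frac 0.002
```

Call:
drive_tool(commands="0 0 0.25 0; 0 0 0.25 0; 0 0 0.25 0; 0 0 0.15 0; 0 0 0.1 0", claw=0.45)

```text
clock: 2.38
ee_pos: [0.4427, 0.1563, 0.0241]
orientation: [-0.024, 1.0, 0.0, -0.0]
ft_force: [-0.4, -0.0, 0.3]
opening: 0.0244
grasp_force: 0.0
```

Call:
drive_tool(commands="-0.06 0 0 0; -0.05 0 0 0; -0.03 0 0 0; -0.03 0 0 0; -0.03 0 0 0")

```text
clock: 2.8
ee_pos: [0.4661, 0.1569, 0.0256]
orientation: [-0.023, 1.0, 0.0, -0.0]
ft_force: [-4.9, 1.2, 3.0]
opening: 0.0238
grasp_force: 2.2
```

Call:
drive_tool(commands="-0.04 0 0 0; -0.04 0 0 0; -0.04 0 0 0; -0.04 0 0 0; -0.04 0 0 0")

```text
clock: 3.22
ee_pos: [0.4905, 0.1577, 0.0247]
orientation: [-0.023, 1.0, -0.0, -0.0]
ft_force: [-4.6, -0.3, 2.3]
opening: 0.0242
grasp_force: 2.3
```

```bash
python3 - <<'E'
from h import *
to([.566,.161,.025],np.pi+.047)
def lid(n):
    I,D=viewer.grab_frame(n);P=cloud(n,D);h=cv2.cvtColor(I,cv2.COLOR_RGB2HSV)
    m=((h[...,1]<50)&(h[...,2]>110)&(abs(P[...,2]-.077)<.007)&(P[...,0]>.44)&(P[...,0]<.72)&(P[...,1]>.07)&(P[...,1]<.25)).astype(np.uint8)
    p=P[m>0];print(n,len(p),np.percentile(p,[1,50,99],axis=0).round(4).tolist())
lid('side');lid('top')
E
```

```text
t 3.2167 pos [0.4905 0.1577 0.0247] xang -177.32 F [-4.6 -0.3  2.3] open 0.0242
shift/0.12 [-0.629 -0.002 -0.003] turn frac -0.0
side 494 [[0.528, 0.108, 0.071], [0.5605, 0.155, 0.0751], [0.6005, 0.2046, 0.0788]]
top 45 [[0.5313, 0.1087, 0.0723], [0.5606, 0.1155, 0.0762], [0.5868, 0.1233, 0.0826]]
```

Call:
drive_tool(commands="-0.04 0 0 0; -0.04 0 0 0; -0.04 0 0 0; -0.04 0 0 0; -0.04 0 0 0")

```text
clock: 3.73
ee_pos: [0.5152, 0.159, 0.0245]
orientation: [-0.023, 1.0, -0.0, 0.0]
ft_force: [-2.6, 0.1, -0.9]
opening: 0.0243
grasp_force: 1.2
```

Call:
drive_tool(commands="-0.04 0 0 0; -0.04 0 0 0; -0.04 0 0 0; -0.04 0 0 0; -0.04 0 0 0")

```text
clock: 4.15
ee_pos: [0.5388, 0.1601, 0.0246]
orientation: [-0.023, 1.0, -0.0, 0.0]
ft_force: [-1.7, -0.1, -0.6]
opening: 0.024
grasp_force: 1.1
```

Call:
drive_tool(commands="-0.03 0 0 0; -0.03 0 0 0; -0.03 0 0 0; -0.02 0 0 0; -0.02 0 0 0")

```text
clock: 4.57
ee_pos: [0.554, 0.1608, 0.0246]
orientation: [-0.023, 1.0, -0.0, -0.0]
ft_force: [-3.2, 0.9, -0.7]
opening: 0.0243
grasp_force: 1.3
```

```bash
cat >> h.py <<'E'
def lid(n):
    I,D=viewer.grab_frame(n);P=cloud(n,D);h=cv2.cvtColor(I,cv2.COLOR_RGB2HSV)
    m=((h[...,1]<50)&(h[...,2]>110)&(abs(P[...,2]-.073)<.012)&(P[...,0]>.44)&(P[...,0]<.72)&(P[...,1]>.07)&(P[...,1]<.25)).astype(np.uint8)
    p=P[m>0];print(n,len(p),np.percentile(p,[1,50,99],axis=0).round(4).tolist())
    return I
E
python3 - <<'E'
from h import *
to([.566,.161,.025],np.pi+.047)
lid('side');lid('top')
E
```

```text
t 4.5667 pos [0.554  0.1608 0.0246] xang -177.32 F [-3.2  0.9 -0.7] open 0.0243
shift/0.12 [-0.1   -0.003 -0.003] turn frac -0.0
side 380 [[0.5954, 0.1119, 0.0669], [0.6209, 0.1472, 0.0751], [0.6644, 0.2111, 0.0782]]
top 43 [[0.5953, 0.1133, 0.0674], [0.6166, 0.1175, 0.0751], [0.6468, 0.1244, 0.079]]
```

Approaching the stop, in small steps while watching the force.

Call:
drive_tool(commands="-0.02 0 0 0; -0.02 0 0 0; -0.02 0 0 0; -0.015 0 0 0; -0.015 0 0 0")

```text
clock: 5.08
ee_pos: [0.5647, 0.1614, 0.0247]
orientation: [-0.023, 1.0, -0.0, -0.0]
ft_force: [-4.5, -0.1, 1.9]
opening: 0.0244
grasp_force: 1.9
```

Call:
drive_tool(commands="-0.01 0 0 0; -0.01 0 0 0; -0.01 0 0 0; 0 0 0 0; 0 0 0 0")

```text
clock: 5.5
ee_pos: [0.5686, 0.1615, 0.0247]
orientation: [-0.023, 1.0, -0.0, 0.0]
ft_force: [-2.2, -0.7, 2.1]
opening: 0.0244
grasp_force: 1.4
```

Call:
drive_tool(commands="-0.01 0 0 0; -0.01 0 0 0; 0 0 0 0; 0 0 0 0")

```text
clock: 5.83
ee_pos: [0.5702, 0.1616, 0.0246]
orientation: [-0.023, 1.0, -0.0, -0.0]
ft_force: [-4.1, 0.1, 3.1]
opening: 0.0239
grasp_force: 2.5
```

Call:
drive_tool(commands="-0.01 0 0 0; -0.01 0 0 0; 0 0 0 0; 0 0 0 0")

```text
clock: 6.17
ee_pos: [0.5702, 0.1615, 0.0243]
orientation: [-0.024, 1.0, -0.0, -0.003]
ft_force: [-9.9, -0.0, 6.2]
opening: 0.0243
grasp_force: 4.8
```

Call:
drive_tool(commands="-0.015 0 0 0; -0.01 0 0 0; 0 0 0 0; 0 0 0 0")

```text
clock: 6.5
ee_pos: [0.5702, 0.1615, 0.0241]
orientation: [-0.024, 1.0, -0.0, -0.005]
ft_force: [-10.5, 0.0, 7.5]
opening: 0.0238
grasp_force: 5.1
```

```bash
python3 - <<'E'
from h import *
to([.566,.161,.025],np.pi+.047)
I=lid('side');lid('top')
cv2.imwrite('pics/s2.png',cv2.resize(I[100:220,190:350,::-1],None,fx=5,fy=5))
E
```

```text
t 6.5 pos [0.5702 0.1615 0.0241] xang -177.29 F [-10.5   0.    7.5] open 0.0238
shift/0.12 [ 0.035 -0.002 -0.007] turn frac 0.0
side 349 [[0.6135, 0.1127, 0.067], [0.6481, 0.1468, 0.0748], [0.6812, 0.2082, 0.0779]]
top 41 [[0.6141, 0.1138, 0.0719], [0.6307, 0.118, 0.0762], [0.6572, 0.1242, 0.0798]]
```

View pics/s2.png

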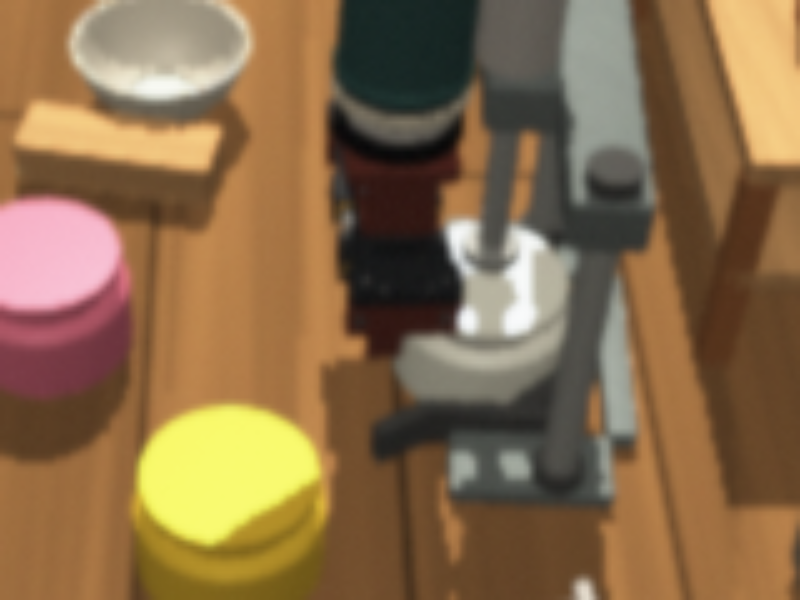

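The picture shows the tub in the nest, with the ram foot (490,250) over its lid and the gripper clear of the press. The stop force is 10.5 N along x with Fy ≈ 0, so both V walls are touching. Backing off.

Call:
drive_tool(commands="0.04 0 0 0; 0.05 0 0 0; 0.08 0 0 0; 0.1 0 0 0; 0.1 0 0 0")

```text
clock: 7.02
ee_pos: [0.5324, 0.1599, 0.0249]
orientation: [-0.023, 1.0, 0.0, 0.001]
ft_force: [-0.3, 0.3, -0.2]
opening: 0.0242
grasp_force: 0.0
```

Call:
drive_tool(commands="0.15 0 0 0; 0.15 0 0 0; 0.1 0 0 0; 0 0 -0.1 0; 0 0 -0.2 0", claw=1)

```text
clock: 7.43
ee_pos: [0.4813, 0.1571, 0.0592]
orientation: [-0.024, 1.0, -0.0, -0.002]
ft_force: [0.1, 0.5, 0.2]
opening: 0.0002
grasp_force: 0.0
```

Call:
drive_tool(commands="0 0 -0.3 0; 0 0 -0.3 0; 0 0 -0.3 0; 0 0 -0.2 0; 0 0 0 0")

```text
clock: 7.85
ee_pos: [0.4881, 0.1583, 0.1983]
orientation: [-0.023, 1.0, 0.001, 0.006]
ft_force: [0.1, -0.3, 1.0]
opening: 0.0004
grasp_force: 0.0
```

```bash
python3 - <<'E'
from h import *
R=Ro.from_euler('z',-.064)
to([.606,-.1615,.18],np.pi+.1)
for n in('side','top'):
    I=lid(n); D=None
    h=cv2.cvtColor(I,cv2.COLOR_RGB2HSV)
cv2.imwrite('pics/t2.png',cv2.resize(I[90:230,140:340,::-1],None,fx=4,fy=4))
E
```

```text
t 7.85 pos [0.4881 0.1583 0.1983] xang -177.31 F [ 0.1 -0.3  1. ] open 0.0004
shift/0.12 [-0.854 -2.709  0.159] turn frac -0.101
side 531 [[0.5835, 0.1129, 0.0669], [0.6283, 0.1505, 0.0749], [0.6804, 0.2066, 0.0786]]
top 220 [[0.5913, 0.1141, 0.0688], [0.6345, 0.134, 0.0756], [0.6768, 0.1493, 0.0817]]
```

View pics/t2.png

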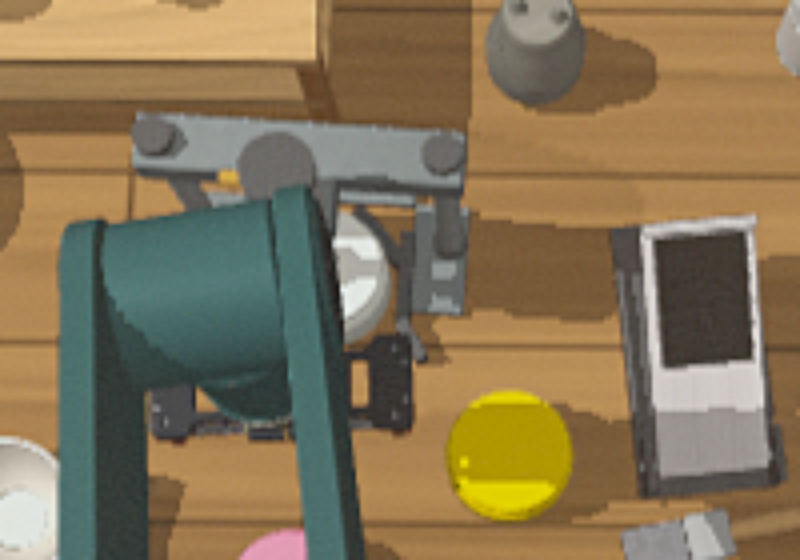

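Call:
drive_tool(commands="0 -0.3 0 -0.02; 0 -0.3 0 -0.02; 0 -0.3 0 -0.02; 0 -0.3 0 -0.02; 0 -0.3 0 -0.02")

```text
clock: 8.37
ee_pos: [0.4946, -0.0233, 0.1908]
orientation: [-0.05, 0.999, 0.0, -0.001]
ft_force: [0.5, -0.4, 0.1]
opening: 0.0006
grasp_force: 0.0
```

Call:
drive_tool(commands="-0.1 -0.3 0 0; -0.1 -0.3 0 0; -0.2 -0.2 0 0; -0.2 -0.2 0 0; 0 0 0 0")

```text
clock: 8.78
ee_pos: [0.5837, -0.139, 0.1907]
orientation: [-0.048, 0.999, -0.001, 0.001]
ft_force: [0.2, -1.4, 0.4]
opening: 0.0003
grasp_force: 0.0
```

```bash
python3 - <<'E'
from h import *
to([.606,-.1615,.11],np.pi+.1)
for n in('side','top'):
    I=lid(n)
E
```

```text
t 8.7833 pos [ 0.5837 -0.139   0.1907] xang -174.48 F [ 0.2 -1.4  0.4] open 0.0003
shift/0.12 [-0.165 -0.203  0.673] turn frac -0.007Traceback (most recent call last):
  File "<stdin>", line 4, in <module>
  File "h.py", line 24, in lid
    p=P[m>0];print(n,len(p),np.percentile(p,[1,50,99],axis=0).round(4).tolist())
                            ~~~~~~~~~~~~~^^^^^^^^^^^^^^^^^^^^
    return _quantile_unchecked(
        a, q, axis, out, overwrite_input, method, keepdims, weights)
    return _ureduce(a,
                    func=_quantile_ureduce_func,
    ...<5 lines>...
                    overwrite_input=overwrite_input,
                    method=method)
    r = func(a, **kwargs)
    result = _quantile(arr,
                       quantiles=q,
    ...<2 lines>...
                       out=out,
                       weights=wgt)
    slices_having_nans = np.isnan(arr[-1, ...])
                                  ~~~^^^^^^^^^
IndexError: index -1 is out of bounds for axis 0 with size 0
```

Side is occluded by the arm; the top view will do now. Checking seating: the tub wall relative to the V walls, plus the ram foot.

```bash
python3 - <<'E'
from h import *
I=lid('top')
# tub rim/lid outline vs expected circles at (.634,.1615) and press axis
J=I.copy()
cv2.imwrite('pics/t3.png',cv2.resize(J[110:190,160:270,::-1],None,fx=7,fy=7,interpolation=cv2.INTER_CUBIC))
print(proj('top',[[.634,.1615,.077],[.634,.1635,0.0]]))
E
```

```text
top 491 [[0.5838, 0.1142, 0.0696], [0.6198, 0.1514, 0.0758], [0.676, 0.2095, 0.0814]]
[[220.11466245 155.83143088]
 [222.0291016  161.3857287 ]]
```

View pics/t3.png

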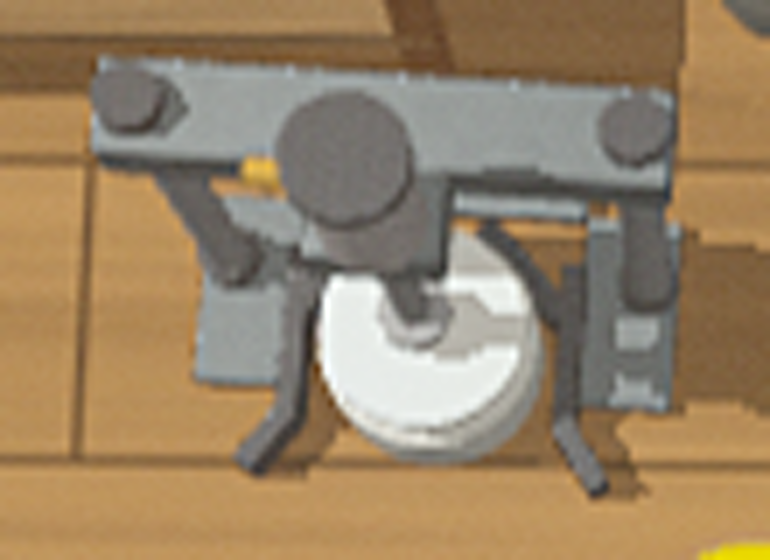

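Call:
drive_tool(commands="-0.08 -0.1 0.15 0; -0.08 -0.1 0.15 0; 0 0 0.15 0; 0 0 0.1 0; 0 0 0 0")

```text
clock: 9.3
ee_pos: [0.5972, -0.1542, 0.1229]
orientation: [-0.05, 0.999, 0.002, -0.004]
ft_force: [-1.2, -0.3, 0.0]
opening: 0.0006
grasp_force: 0.0
```

```bash
python3 - <<'E'
from h import *
to([.606,-.1615,.097],np.pi+.1)
E
```

```text
t 9.3 pos [ 0.5972 -0.1542  0.1229] xang -174.28 F [-1.2 -0.3  0. ] open 0.0006
shift/0.12 [-0.068 -0.069  0.215] turn frac -0.0
```

The crop shows the tub between the rails against the V, with the foot (415,320) on the lid's middle. Now onto the pad.

Call:
drive_tool(commands="-0.07 -0.07 0.04 0; 0 0 0.06 0; 0 0 0.05 0; 0 0 0.02 0; 0 0 0.02 0")

```text
clock: 9.72
ee_pos: [0.61, -0.1636, 0.1037]
orientation: [-0.05, 0.999, 0.0, -0.0]
ft_force: [-0.1, 0.3, -0.1]
opening: 0.0003
grasp_force: 0.0
```

Call:
drive_tool(commands="-0.007 0 0.02 0; -0.007 0 0.02 0; -0.007 0 0.02 0; -0.007 0 0.02 0; -0.007 0 0.02 0")

```text
clock: 10.13
ee_pos: [0.6146, -0.1634, 0.092]
orientation: [-0.05, 0.999, -0.0, 0.0]
ft_force: [-0.4, -0.1, 2.5]
opening: 0.0005
grasp_force: 0.8
```

Call:
drive_tool(commands="-0.007 0 0.02 0; -0.007 0 0.02 0; -0.007 0 0.02 0; -0.007 0 0.02 0; -0.007 0 0.02 0")

```text
clock: 10.55
ee_pos: [0.6186, -0.163, 0.0797]
orientation: [-0.05, 0.999, -0.0, 0.0]
ft_force: [-0.7, -0.1, 2.7]
opening: 0.0004
grasp_force: 1.4
```

Call:
drive_tool(commands="-0.005 0 0.02 0; -0.005 0 0.02 0; -0.005 0 0.02 0; -0.005 0 0.02 0; -0.003 0 0.02 0")

```text
clock: 10.97
ee_pos: [0.6214, -0.1627, 0.0682]
orientation: [-0.05, 0.999, -0.0, 0.0]
ft_force: [-1.5, 1.0, 7.7]
opening: 0.0004
grasp_force: 4.2
```

Call:
drive_tool(commands="-0.003 0 0.02 0; -0.003 0 0.02 0; -0.003 0 0.02 0; -0.003 0 0.02 0; 0 0 0 0")

```text
clock: 11.38
ee_pos: [0.6231, -0.1625, 0.0586]
orientation: [-0.05, 0.999, -0.0, 0.0]
ft_force: [-0.2, 1.2, 6.1]
opening: 0.0005
grasp_force: 3.0
```

```bash
python3 - <<'E'
from h import *
to([.62,-.1615,.054])
E
```

```text
t 11.3833 pos [ 0.6231 -0.1625  0.0586] xang -174.31 F [-0.2  1.2  6.1] open 0.0005
shift/0.12 [0.025 0.011 0.038]
```

Call:
drive_tool(commands="-0.002 0 0.015 0; -0.002 0 0.015 0; 0 0 0.01 0; 0 0 0 0; 0 0 0 0")

```text
clock: 11.8
ee_pos: [0.6236, -0.1625, 0.0543]
orientation: [-0.05, 0.999, -0.0, 0.0]
ft_force: [-1.9, 2.3, 8.6]
opening: -0.0
grasp_force: 4.7
```

Call:
drive_tool(commands="0 0 0.015 0; 0 0 0.015 0; 0 0 0.01 0; 0 0 0 0; 0 0 0 0")

```text
clock: 12.22
ee_pos: [0.6238, -0.1624, 0.0532]
orientation: [-0.05, 0.999, -0.0, 0.001]
ft_force: [-9.7, 4.5, 36.5]
opening: 0.0005
grasp_force: 18.4
```

Stop reached: z stalled at 0.053 and the force rose to 36 N. Easing slightly and holding.

Call:
drive_tool(commands="0 0 -0.012 0; 0 0 0 0; 0 0 0 0; 0 0 0 0; 0 0 0 0")

```text
clock: 12.63
ee_pos: [0.6238, -0.1625, 0.0535]
orientation: [-0.05, 0.999, -0.0, 0.001]
ft_force: [-6.9, 3.7, 28.4]
opening: 0.0008
grasp_force: 13.9
```

Call:
drive_tool(commands="0 0 0 0; 0 0 0 0; 0 0 0 0; 0 0 0 0; 0 0 0 0")

```text
clock: 13.05
ee_pos: [0.6237, -0.1624, 0.0535]
orientation: [-0.05, 0.999, -0.0, 0.001]
ft_force: [-7.0, 3.4, 27.2]
opening: 0.0002
grasp_force: 13.9
```

```bash
python3 - <<'E'
from h import *
I,D=viewer.grab_frame('top');P=cloud('top',D);h=cv2.cvtColor(I,cv2.COLOR_RGB2HSV)
m=(h[...,1]<50)&(h[...,2]>150)&(P[...,0]>.585)&(P[...,0]<.62)&(P[...,1]>.13)&(P[...,1]<.19)&(P[...,2]<.1)
print(m.sum(),np.percentile(P[m][:,2],[10,50,90]))
I,D=np.load('top0.npz')['I'],np.load('top0.npz')['D']
to([.62,-.1615,.054])
E
```

```text
Traceback (most recent call last):
IndexError: index -1 is out of bounds for axis 0 with size 0
```

Call:
drive_tool(commands="0 0 0 0; 0 0 0 0; 0 0 0 0; 0 0 0 0; 0 0 0 0")

```text
clock: 13.52
ee_pos: [0.6238, -0.1625, 0.0535]
orientation: [-0.05, 0.999, -0.0, 0.001]
ft_force: [-6.3, 2.8, 27.6]
opening: 0.0005
grasp_force: 13.9
```

Held for over a second. Releasing along the arc, then rising clear.

Call:
drive_tool(commands="0 0 -0.04 0; 0.005 0 -0.05 0; 0.005 0 -0.05 0; 0.01 0 -0.05 0; 0.01 0 -0.05 0")

```text
clock: 13.93
ee_pos: [0.619, -0.1629, 0.079]
orientation: [-0.05, 0.999, 0.0, -0.001]
ft_force: [-0.4, 0.8, 1.1]
opening: 0.0
grasp_force: 0.8
```

Call:
drive_tool(commands="0.02 0 -0.06 0; 0.02 0 -0.06 0; 0.02 0 -0.08 0; 0 0 -0.15 0; 0 0 -0.2 0")

```text
clock: 14.35
ee_pos: [0.6106, -0.1631, 0.1443]
orientation: [-0.05, 0.999, 0.001, -0.002]
ft_force: [0.3, -0.1, 0.4]
opening: 0.0003
grasp_force: 0.0
```

Call:
drive_tool(commands="0.3 0 -0.2 0; 0.3 0 0 0; 0.3 0 0 0; 0.2 -0.2 0 0; 0 0 0 0")

```text
clock: 14.77
ee_pos: [0.4804, -0.2023, 0.1686]
orientation: [-0.049, 0.999, -0.001, -0.001]
ft_force: [-0.0, -0.7, -0.0]
opening: 0.0005
grasp_force: 0.0
```

```bash
python3 - <<'E'
from h import *
to([.62,-.1615,.054])
for n in('side','top'):
    I,D=viewer.grab_frame(n);P=cloud(n,D);h=cv2.cvtColor(I,cv2.COLOR_RGB2HSV)
    m=(h[...,1]<50)&(h[...,2]>110)&(P[...,0]>.57)&(P[...,0]<.7)&(P[...,1]>.1)&(P[...,1]<.22)&(P[...,2]<.085)&(P[...,2]>.056)
    if m.sum():p=P[m];print(n,m.sum(),np.percentile(p,[1,50,99],axis=0).round(4).tolist(),np.histogram(p[:,2],np.arange(.055,.087,.003))[0])
    m=(abs(P[...,0]-.603)<.03)&(abs(P[...,1]+.162)<.025);print(' pad z',np.median(P[m][:,2]))
    cv2.imwrite(f'pics/end_{n}.png',cv2.resize(I[...,::-1],(800,600)))
E
```

```text
t 14.7667 pos [ 0.4804 -0.2023  0.1686] xang -174.4 F [-0.  -0.7 -0. ] open 0.0005
shift/0.12 [-1.193  0.226  0.952] side 544 [[0.5842, 0.1124, 0.0567], [0.6295, 0.1519, 0.0636], [0.6792, 0.203, 0.067]] [ 12  33 274 216   9   0   0   0   0   0]
 pad z 0.08886502380815861
top 499 [[0.5837, 0.1148, 0.0578], [0.6213, 0.1526, 0.0646], [0.675, 0.2111, 0.0699]] [  6  37 163 214  74   5   0   0   0   0]
 pad z 0.09265250947554987
```

View pics/end_top.png

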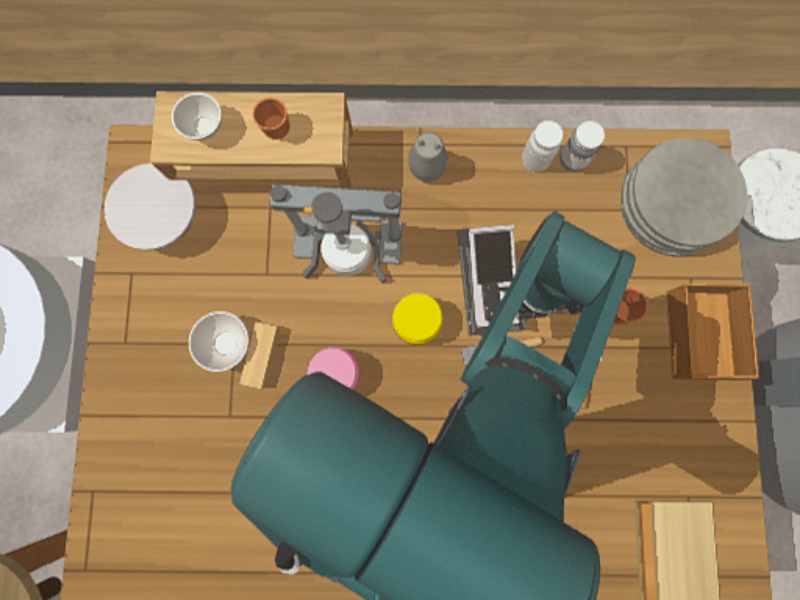

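The final picture shows the tub in the press at (345,247) and the others in place. The lid top is at 0.065, so it is closed. The pad is back at about 0.093, the pedal is up, and the robot touches nothing.

```bash
python3 -c "
from station import job
print(job.hand_in())"
```

```text
the job is handed in; nothing more can be done
None
```

I slid the white tub into the press until it stopped firmly against the V back stop, held the pedal at its stop for over a second so the lid closed (top measured at 65 mm), let the pedal back up, and handed in the job at about 15 s with nothing else visibly disturbed.

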